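Hook the parts bin into the slat rack

TASK

Hang the small parts bin from the bench in the top groove of the slat rack: tip its front up, feed the hook tongue on its back through the groove and up behind the top slat, then rotate it down until it sits level, square and flush on the rack, and let go. The slat panel may be clamped a little higher or lower than its nominal height, so feel for the groove and work gently (at most 25 N on the rack); leave the timer, the vial and the crucible where they are.

Things in the scene. Friction and masses are not known exactly. Their poses are not given: they have to be found in the camera images.
- rack: Slat rack, fixed. Origin: middle of the panel's front plane, at bench height; x points into the rack (it faces -x), y along the slats, z up. Foot plate 12 mm thick (x -35 to 95, y +-85 mm), two uprights behind. A rigid panel of three slats 4 mm thick (x 0 to 4 mm), 160 mm wide, back sheet at x = 28 mm, closed cheeks at y = +-77 mm, is clamped on them up to 12 mm above or below nominal.
- groove (a point): NOMINAL lower edge of the top groove (top edge of the middle slat): front plane, mid-width, 150 mm over the bench; rack axes. Groove 22 mm high; middle slat below it 54 mm high, then a second groove. The panel's height offset (-12 to +12 mm, same for all slats) changes each time and is NOT in these poses: feel for it.
- bin_center (a point): Centre of the loose grey open-topped bin, 28 mm over its underside; x points to its back (tongue side), z up. 70 mm long (x +-35), 50 mm wide (y +-25: grip it across the parallel side walls, 54 mm high), front wall 32 mm high, about 0.1 to 0.2 kg. Back face at x = 35 mm; low on it (16 to 22 mm below this point) a heel pad stands out 1.5 mm.
- lip_top (a point): Middle of the lip's top edge, 46 mm behind and 50 mm above the bin's centre; bin axes. The steel tongue, 32 mm wide: a level neck from the back face (x 35) to x 48 mm, 24 to 28 mm above the bin's centre, then a lip at x 44 to 48 mm up to 50 mm above it. 9 mm lie between back face and lip.
- bin: The same bin, origin at the middle of its underside, same axes. The tongue is 26 mm high and the groove 22: it enters only with the bin's front tipped up 30 to 40 degrees, lip first, then up and in as the front comes down. Seated, the neck rests on the middle slat's top edge, the lip stands 4 mm up behind the top slat, and the heel pad lies on the middle slat, back face 1.5 mm off it.
- timer: Bystander: low white lab timer 62x62x18 mm, origin at its underside. It and the bin may have changed places.
- vial_3: Bystander: sample vial with black cap, 28 mm wide, 62 mm high, origin at its underside.
- crucible_1: Bystander: small white crucible, 36 mm wide, 30 mm high, origin at its underside.
- top_edge (a point): NOMINAL top edge of the top slat: mid-thickness, mid-width, 198 mm over the bench, always 48 mm above the groove's lower edge; rack axes. Same unreported height offset. Open above, with 24 mm free behind the slat, so the neck of the bin's tongue can be lowered on this edge to feel the true height. Top slat 26 mm high.
Things that resemble listed ones, but are neither listed nor needed, are in the scene too. What is shaped like the bin but orange is not meant.

How it is judged:
By the outcome, as a careful person would: the job done as asked, in the order asked, and still so for the second after the job is handed in, with the robot touching nothing.
It also fails if it takes over 72 s, if anything falls off the work surface, if the arm or the gripper's body presses on something with over 40 N, if the wrist force passes 120 N, or if a joint passes its speed limit or range.

ROBOT

A 6-joint arm with a two-finger parallel gripper is mounted at the origin on a cart in front of the work surface, level with it; the furniture and walls round the work are solid. World frame = base frame: x ahead of the robot, y to its left, z up, the work surface at z = 0. Lengths are in m, angles in rad, forces in N, time in s.
With the tool pointing down it reaches from about 0.3 to 0.85 m from the base axis. Payload 5.4 kg.
Tool frame: the origin (TCP) lies between the finger pads; the fingertips stand 19 mm ahead of it and the grasp point (between the pads) is the TCP; z points along the fingers, y is the line along which they close (so a half turn about z gives the same grasp; the last joint's range is limited). The gripper opens to 85 mm and grips with 20 to 120 N. Pads are 22 mm wide; open, the fingers measure 114 mm over their backs; the gripper's body (76 mm by 85 mm) begins 54 mm behind the grasp point. The pads swing forward as they close: fully open they stand 13 mm farther back than shut.
Start: joints at [-1.433, 0.158, 1.597, -0, 1.386, -0.21], TCP at [0.196, -0.541, 0.25] pointing down, gripper open.
Joint ranges: [-2.91, 2.91], [-0.94, 2.29], [0.18, 2.7], [-1.29, 4.43], [0.17, 2.64], [-3, 3]. Speed limits (rad/s): [2.57, 2.57, 3.14, 3.14, 3.14, 3.14].

INTERFACE

Orientations are given as a unit quaternion [w, x, y, z].
In Python, from workcell import * gives the robot as it stands. Calls block until the motion is done:
- reach(position, orientation): joint-space move of the TCP to a pose.
- servo_line(position, max_speed=0.15, attitude=None): straight line of the TCP; attitude=None keeps the orientation; max_speed is the mean speed in m/s.
- movej(angles): joint-space move.
- release() and grasp(): open the fingers fully, or close them until they stop; the grip force is fixed at half the most.
- hold(seconds).
- ik(position, orientation): joint angles nearest the present ones, or None.
- get_state(): the state.
- snapshot(name): name is "scene" or "top"; returns the picture (420x560x3 uint8, red, green, blue); there is no depth.
- camera_model(name): a dict with "fov_y" (degrees; the focal length in pixels is half the picture's height over the tangent of half this angle, whatever the lens; pixels are square), "cx", "cy" (the principal point, pixels), "rvec" (rotation vector, rad) and "tvec" (3), from world to camera coordinates, as OpenCV has them. Camera axes: x right, y down, z forward; pixel columns grow to the right and rows downward; lengths in m; the calibration is good to about 2 mm. A picture is of the moment at which its call begins. camera_model takes no time and is no camera call.
A pose or a line that the arm cannot do raises MotionError and nothing moves.
- close_job(): hands the job in; it is judged then, once.
The state is a dict: "t": time; "joint_positions": joint angles; "qvel": joint speeds; "joint_efforts": joint torques, N m; "tcp_pos": TCP position; "orientation": TCP orientation; "wrist_force": force on the tool from outside, world axes, zero at the start; "wrist_torque": the same for the moment, N m; "finger_gap": finger opening in m; "grasp_force": force on a finger pad.
Only numpy, scipy, OpenCV 4.12 (cv2) and the standard library are available. Lean on these libraries where they do the work, as an engineer would, in place of code of your own. Each camera call takes 0.05 s, during which the arm holds its last target. There are 200 camera calls.

## Working session

There is one attempt and no reset: what is moved stays moved. The work goes in short steps, each a Python script; the robot and the scene stay as the last script left them, time stands still between calls to the robot, and variables do not carry over. Pictures are saved under pics/ and viewed, at most 10 in all, crops included, and the job is handed in when it is done.

```bash
mkdir -p pics; ls
python3 - <<'E'
from workcell import *
import cv2,numpy as np
for n in("scene","top"):
    im=snapshot(n); cv2.imwrite(f"pics/{n}0.png",im[:,:,::-1]); print(camera_model(n))
print(get_state())
E
```

```text
pics
{'fov_y': 54.37930750656989, 'cx': 276.82829577920586, 'cy': 202.9897406115218, 'rvec': array([ 1.65272585, -1.42467098,  0.86186529]), 'tvec': array([-0.35742282,  0.31719159,  0.73804757])}
{'fov_y': 45.964198528123035, 'cx': 290.1907797647105, 'cy': 203.35710011953154, 'rvec': array([ 2.17987326, -2.15430753,  0.07976571]), 'tvec': array([-0.29196478,  0.49607108,  1.21232882])}
{'t': 0.1, 'joint_positions': array([-1.43310819e+00,  1.59019168e-01,  1.59812669e+00,  2.67857160e-05,
        1.38617401e+00, -2.10105389e-01]), 'qvel': array([ 0.00176175, -0.00155678, -0.00264693, -0.00132433, -0.00027354,
        0.00072244]), 'joint_efforts': array([-1.11308632e-04, -3.96989715e+01, -3.32339358e+01, -2.54885026e-04,
        4.15135626e-03,  3.88176616e-06]), 'tcp_pos': array([ 0.19588692, -0.5400627 ,  0.24938649]), 'orientation': array([-8.62565472e-04,  9.84918082e-01,  1.73019150e-01,  4.44177258e-05]), 'wrist_force': array([-0.68441069,  0.0124838 , -0.20018438]), 'wrist_torque': array([-0.01474777,  0.0179655 , -0.00380342]), 'grasp_force': 0.0, 'finger_gap': 0.08568645151954035}
```

View pics/scene0.png

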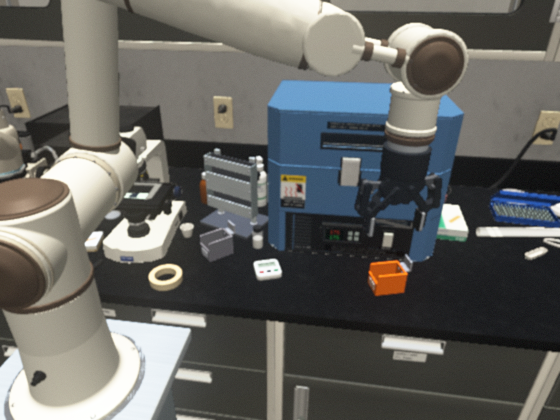

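View pics/top0.png

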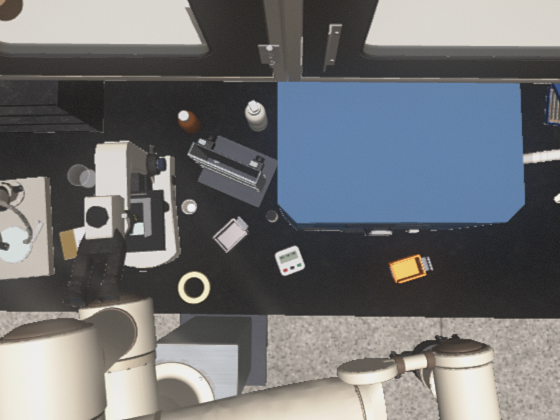

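The scene view shows the grey bin at (216,243), the rack at (230,185), the timer at (267,268), the vial at (258,240), the crucible at (187,230) and an orange look-alike at (388,278). In the top view the bin is at (230,234) with its tongue towards the upper right at (241,221). The rack is at (230,165).
What could be taken for the bin: the grey bin at top (230,234), or the orange bin at top (408,268). I choose the grey one and will check it in a crop.

```bash
cat > h.py <<'E'
import numpy as np,cv2
from scipy.spatial.transform import Rotation as R
from workcell import *
def cam(n):
    c=camera_model(n); f=210/np.tan(np.radians(c["fov_y"]/2))
    return np.array([[f,0,c["cx"]],[0,f,c["cy"]],[0,0,1]]),np.array(c["rvec"]),np.array(c["tvec"])
def ray(n,p):
    K,r,t=cam(n); M=cv2.Rodrigues(r)[0]
    return -M.T@t, M.T@np.linalg.inv(K)@np.array([p[0],p[1],1.])
def onz(n,p,z):
    o,d=ray(n,p); return o+d*(z-o[2])/d[2]
def proj(n,P):
    K,r,t=cam(n); return cv2.projectPoints(np.array(P,float).reshape(-1,3),r,t,K,None)[0].reshape(-1,2)
def tri(a,b):  # two (name,pixel)
    (o1,d1),(o2,d2)=ray(*a),ray(*b); s=np.linalg.lstsq(np.c_[d1,-d2],o2-o1,rcond=None)[0]
    p,q=o1+s[0]*d1,o2+s[1]*d2; return (p+q)/2,np.linalg.norm(p-q)
E
python3 - <<'E'
from h import *
a=cv2.imread("pics/top0.png"); b=cv2.imread("pics/scene0.png")
A=cv2.resize(a[125:265,175:315],None,fx=4.2,fy=4.2,interpolation=cv2.INTER_CUBIC); cv2.imwrite("pics/c_top.png",A)
B=cv2.resize(b[140:290,170:300],None,fx=4,fy=4,interpolation=cv2.INTER_CUBIC); cv2.imwrite("pics/c_sc.png",B)
print(onz("top",(230,234),.05),onz("top",(230,165),.15),onz("scene",(216,243),.03))
E
```

```text
[ 0.42072433 -0.14190722  0.05      ] [ 0.57270856 -0.15209036  0.15      ] [ 0.42091657 -0.13829385  0.03      ]
```

View pics/c_top.png

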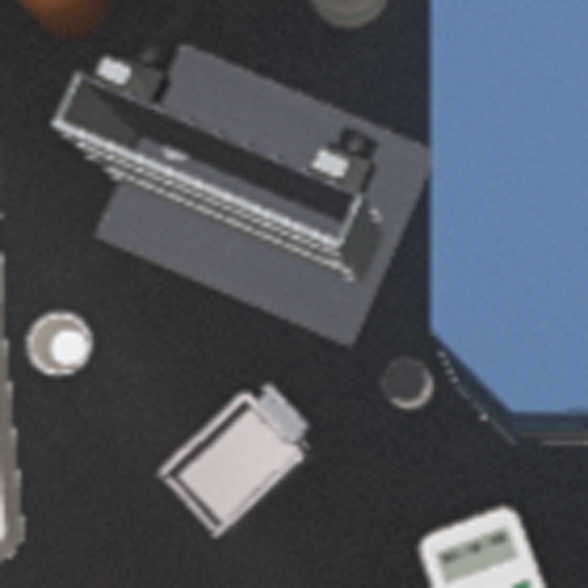

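View pics/c_sc.png

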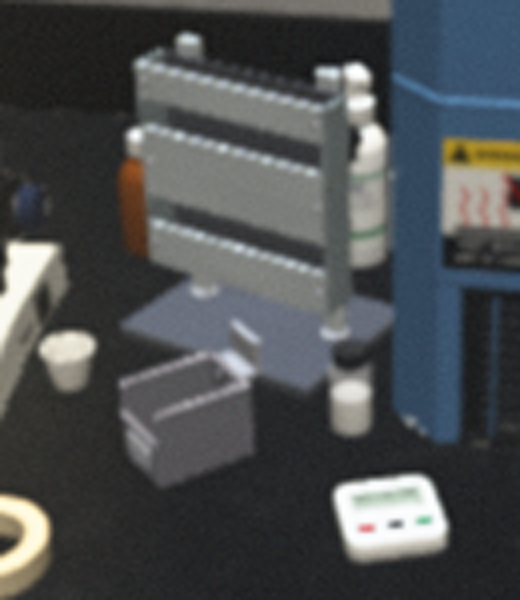

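The crops confirm my choice: a grey open bin with a steel tongue at its back, its rim corners near top-crop (160,470), (215,535), (305,455) and (248,393). The rack's plate front corners are at top-crop (97,237) and (350,345), and its slats are clear in both views. Next I turn these into positions.

Run:
```python
from h import *
np.set_printoptions(precision=4,suppress=True)
T=lambda x,y:((x+.5)/4.2-.5+175,(y+.5)/4.2-.5+125)
S=lambda x,y:((x+.5)/4-.5+170,(y+.5)/4-.5+140)
a=onz("top",T(97,237),.012);b=onz("top",T(350,345),.012);c=onz("top",T(185,45),.012)
d=b-a;print("plate",a,b,c,np.linalg.norm(d),np.degrees(np.arctan2(d[0],-d[1])),np.linalg.norm(c-a))
a2=onz("scene",S(122,325),.012);b2=onz("scene",S(303,388),.012);print("sc plate",a2,b2)
for n,p,q in(("topL",T(55,123),S(137,65)),("topR",T(340,240),S(328,107)),("lipL",T(268,383),S(231,320)),("lipR",T(308,418),S(259,349))):
    print(n,*tri(("top",p),("scene",q)))
r=[onz("top",T(*p),.054) for p in((160,470),(248,393),(305,455),(215,535))]
for p in r:print("rim",p)
for i,j in((0,1),(3,2),(3,0),(2,1)):
    v=r[j]-r[i];print(np.linalg.norm(v),np.degrees(np.arctan2(v[1],v[0])))
# mask-based bin edges
print("sc bench bottom corners",onz("scene",S(163,486),0),onz("scene",S(253,452),0),onz("scene",S(125,432),0))
```

```text
plate [ 0.5542 -0.0519  0.012 ] [ 0.4908 -0.2053  0.012 ] [ 0.6719 -0.1019  0.012 ] 0.1659581385956544 -22.459540964112172 0.12790500142456307
sc plate [ 0.5538 -0.0513  0.012 ] [ 0.4903 -0.2016  0.012 ]
topL [ 0.5864 -0.0685  0.2058] 0.0005438024806709698
topR [ 0.5276 -0.2159  0.2085] 0.0008538525343626609
lipL [ 0.4628 -0.1629  0.079 ] 0.004060006232378959
lipR [ 0.4438 -0.1855  0.0701] 0.002968030366312745
rim [ 0.414  -0.1008  0.054 ]
rim [ 0.4589 -0.1504  0.054 ]
rim [ 0.4236 -0.184   0.054 ]
rim [ 0.3773 -0.1334  0.054 ]
0.06688107972537467 -47.88707915749795
0.06865207252705306 -47.546774660503985
0.04908291984083202 41.5441459016894
0.04868964417397581 43.62233539062481
sc bench bottom corners [ 0.3807 -0.1327  0.    ] [ 0.4266 -0.181   0.    ] [ 0.4362 -0.0898  0.    ]
```

```bash
cat >> h.py <<'E'
RY=np.radians(-22.2); RO=np.array([.556,-.1415,0])       # rack yaw, origin
PHI=np.radians(45)                                       # tool tilt in the bin frame
def tool(yaw,th,s):
    B=R.from_euler('zy',[yaw,th]); z=np.array([np.sin(PHI),0,-np.cos(PHI)]); y=np.array([0,s,0.])
    q=(B*R.from_matrix(np.c_[np.cross(y,z),y,z])).as_quat(); return np.r_[q[3],q[:3]]
def rackpt(x,y,z): return RO+R.from_euler('z',RY).apply([x,y,z])
E
cat > plan.py <<'E'
import numpy as np
from scipy.sparse import coo_matrix
from scipy.sparse.csgraph import dijkstra
box=[(0,4,22,48),(0,4,-54,0),(28,30,-80,60)]
def seg(a,b): n=int(np.hypot(b[0]-a[0],b[1]-a[1])*2)+2; return np.linspace(a,b,n)
V=[(0,-28),(35,-28),(35,-22),(36.5,-22),(36.5,-16),(35,-16),(35,24),(48,24),(48,50),(44,50),(44,28),(35,28),(35,26),(0,26)]
P=np.vstack([seg(a,b) for a,b in zip(V,V[1:])])
Xs=np.arange(-85,-25,1.);Zs=np.arange(-40,45,1.);Ts=np.arange(0,43,2.)
C=np.full((len(Ts),len(Xs),len(Zs)),1e3)
for i,t in enumerate(np.radians(Ts)):
    u=P[:,0]*np.cos(t)+P[:,1]*np.sin(t); w=-P[:,0]*np.sin(t)+P[:,1]*np.cos(t)
    x=Xs[:,None,None]+u; z=Zs[None,:,None]+w
    for a,b,c,d in box:
        dx=np.abs(x-(a+b)/2)-(b-a)/2; dz=np.abs(z-(c+d)/2)-(d-c)/2
        s=np.hypot(np.maximum(dx,0),np.maximum(dz,0))+np.minimum(np.maximum(dx,dz),0)
        C[i]=np.minimum(C[i],s.min(-1))
idx=np.arange(C.size).reshape(C.shape); c=C.ravel(); I=[];J=[]
import itertools
for d in itertools.product((-1,0,1),repeat=3):
    if d==(0,0,0):continue
    s1=tuple(slice(max(0,-k),n-max(0,k)) for k,n in zip(d,C.shape)); s2=tuple(slice(max(0,k),n-max(0,-k)) for k,n in zip(d,C.shape))
    I.append(idx[s1].ravel());J.append(idx[s2].ravel())
I=np.concatenate(I);J=np.concatenate(J); ok=(c[I]>.3)&(c[J]>.3);I=I[ok];J=J[ok]
w=1+300*np.exp(-np.minimum(c[I],c[J])*2.5)
st=idx[18,list(Xs).index(-80),list(Zs).index(0)]; go=idx[0,list(Xs).index(-38),list(Zs).index(-23)]
D,pr=dijkstra(coo_matrix((w,(I,J)),shape=(C.size,)*2).tocsr(),indices=st,return_predecessors=True)
n=go;path=[]
while n>=0: a,b,e=np.unravel_index(n,C.shape);path.append((Ts[a],Xs[b],Zs[e],round(c[n],2)));n=pr[n]
path=np.array(path[::-1]);np.save("path.npy",path)
if __name__=="__main__": print(path)
E
python3 plan.py
python3 - <<'E'
from h import *
np.set_printoptions(precision=3,suppress=True)
by=np.radians(-47.6); bc=np.array([.421,-.141,.030])
for s in(1,-1):
    print(s)
    for n,p,q in(("pre",bc+[0,0,.1],tool(by,0,s)),("gr",bc,tool(by,0,s)),("feel",rackpt(-.039,0,.24),tool(RY,0,s)),("tip",rackpt(-.09,0,.15),tool(RY,np.radians(36),s)),("seat",rackpt(-.038,0,.13),tool(RY,0,s))):
        print(n,p,ik(p,q))
E
```

```text
[[ 36.   -80.     0.    15.3 ]
 [ 38.   -79.     1.    14.87]
 [ 38.   -78.     2.    13.83]
 [ 40.   -77.     3.    12.91]
 [ 40.   -76.     4.    12.64]
 [ 40.   -75.     5.    11.23]
 [ 42.   -74.     6.    11.01]
 [ 42.   -73.     6.    10.27]
 [ 42.   -72.     6.     9.52]
 [ 42.   -71.     6.     8.78]
 [ 42.   -70.     7.     8.24]
 [ 42.   -69.     7.     7.82]
 [ 42.   -68.     7.     7.22]
 [ 42.   -67.     7.     6.47]
 [ 42.   -66.     8.     6.28]
 [ 42.   -65.     8.     5.66]
 [ 42.   -64.     9.     5.28]
 [ 42.   -63.     9.     4.84]
 [ 42.   -62.    10.     4.29]
 [ 42.   -61.    10.     4.02]
 [ 42.   -60.    11.     3.93]
 [ 42.   -59.    12.     3.87]
 [ 42.   -58.    13.     3.81]
 [ 40.   -57.    12.     3.38]
 [ 38.   -56.    11.     2.9 ]
 [ 36.   -55.    11.     2.73]
 [ 34.   -54.    10.     2.63]
 [ 32.   -53.     9.     2.55]
 [ 32.   -52.     8.     2.92]
 [ 30.   -51.     7.     3.78]
 [ 28.   -50.     6.     3.84]
 [ 26.   -49.     5.     3.82]
 [ 26.   -48.     4.     4.82]
 [ 24.   -47.     3.     5.14]
 [ 24.   -46.     2.     5.49]
 [ 22.   -45.  
[... 777 characters left out ...]
.141  0.13 ] [-0.405 -0.411  2.549 -0.862  0.395 -0.438]
gr [ 0.421 -0.141  0.03 ] [-0.405 -0.007  2.533  4.332  0.32   0.709]
feel [ 0.52  -0.127  0.24 ] [-0.515 -0.444  2.325  0.193  0.487 -1.832]
tip [ 0.473 -0.107  0.15 ] [-0.346 -0.073  2.071 -0.263  0.956 -1.487]
seat [ 0.521 -0.127  0.13 ] [-0.514 -0.201  2.399  0.509  0.185 -2.162]
-1
pre [ 0.421 -0.141  0.13 ] [-0.405 -0.411  2.549 -0.862  0.395  2.703]
gr [ 0.421 -0.141  0.03 ] [-0.405 -0.007  2.533  4.332  0.32  -2.432]
feel [ 0.52  -0.127  0.24 ] [-0.515 -0.444  2.325  0.193  0.487  1.31 ]
tip [ 0.473 -0.107  0.15 ] [-0.346 -0.073  2.071 -0.263  0.956  1.655]
seat [ 0.521 -0.127  0.13 ] [-0.514 -0.201  2.399  0.509  0.185  0.979]
```

Run:
```python
import h
from h import *
np.set_printoptions(precision=2,suppress=True)
by=np.radians(-47.6)
def tcp(c,yaw,th): return c+R.from_euler('zy',[yaw,th]).apply([-.005,0,.002])
for ph in(22,28,33):
  h.PHI=np.radians(ph)
  for s in(1,-1):
    print(ph,s)
    for n,c,y,t in(("pre",np.array([.421,-.141,.128]),by,0),("gr",np.array([.421,-.141,.028]),by,0),("feel",rackpt(-.039,0,.24),RY,0),("tip",rackpt(-.09,0,.15),RY,36),("in",rackpt(-.058,0,.172),RY,42),("seat",rackpt(-.038,0,.135),RY,0)):
        t=np.radians(t); print(n,ik(tcp(c,y,t),tool(y,t,s)))
```

```text
22 1
pre [-0.52 -0.31  2.33 -0.17  0.76 -1.15]
gr [-0.52 -0.05  2.37 -0.26  0.47 -1.05]
feel [-0.49 -0.23  2.03  0.05  0.96 -1.69]
tip [-0.34  0.2   1.77 -0.23  1.38 -1.5 ]
in [-0.33  0.33  1.59 -0.25  1.54 -1.51]
seat [-0.49 -0.08  2.13  0.06  0.71 -1.71]
22 -1
pre [-0.52 -0.31  2.33 -0.17  0.76  1.99]
gr [-0.52 -0.05  2.37 -0.26  0.47  2.1 ]
feel [-0.49 -0.23  2.03  0.05  0.96  1.45]
tip [-0.34  0.2   1.77 -0.23  1.38  1.64]
in [-0.33  0.33  1.59 -0.25  1.54  1.63]
seat [-0.49 -0.08  2.13  0.06  0.71  1.44]
28 1
pre [-0.49 -0.36  2.4  -0.26  0.66 -1.06]
gr [-0.49 -0.07  2.43 -0.46  0.36 -0.83]
feel [-0.49 -0.3   2.11  0.07  0.84 -1.71]
tip [-0.34  0.13  1.85 -0.24  1.28 -1.5 ]
in [-0.32  0.26  1.67 -0.26  1.43 -1.51]
seat [-0.49 -0.14  2.21  0.09  0.59 -1.74]
28 -1
pre [-0.49 -0.36  2.4  -0.26  0.66  2.08]
gr [-0.49 -0.07  2.43 -0.46  0.36  2.31]
feel [-0.49 -0.3   2.11  0.07  0.84  1.43]
tip [-0.34  0.13  1.85 -0.24  1.28  1.64]
in [-0.32  0.26  1.67 -0.26  1.43  1.63]
seat [-0.49 -0.14  2.21  0.09  0.59  1.4 ]
33 1
pre [-0.46 -0.39  2.45 -0.37  0.57 -0.94]
gr [-0.46 -0.08  2.47 -0.78  0.28 -0.5 ]
feel [-0.5  -0.35  2.18  0.09  0.74 -1.73]
tip [-0.34  0.06  1.92 -0.24  1.19 -1.49]
in [-0.32  0.19  1.73 -0.26  1.34 -1.51]
seat [-0.5  -0.18  2.27  0.13  0.48 -1.78]
33 -1
pre [-0.46 -0.39  2.45 -0.37  0.57  2.2 ]
gr [-0.46 -0.08  2.47 -0.78  0.28  2.64]
feel [-0.5  -0.35  2.18  0.09  0.74  1.41]
tip [-0.34  0.06  1.92 -0.24  1.19  1.65]
in [-0.32  0.19  1.73 -0.26  1.34  1.63]
seat [-0.5  -0.18  2.27  0.13  0.48  1.36]
```

```bash
sed -i 's/radians(45)  /radians(28)  /' h.py
cat >> h.py <<'E'
S=1; OFF=np.array([-.005,0,.002])
def tcp(c,yaw,th): return np.array(c)+R.from_euler('zy',[yaw,th]).apply(OFF)
def F(): return np.array(get_state()["wrist_force"])
def rp(x,y,z,th=0,yaw=0,speed=.15):   # bin centre to rack pose (m), tilt th (rad)
    servo_line(tcp(rackpt(x,y,z),RY+yaw,th),speed,tool(RY+yaw,th,S))
E
python3 - <<'E'
from h import *
np.set_printoptions(precision=3,suppress=True)
by=np.radians(-47.6); c=np.array([.421,-.141,.028]); q=tool(by,0,S)
reach([.16,-.42,.25],get_state()["orientation"])
reach(tcp(c+[0,0,.1],by,0),q)
servo_line(tcp(c+[0,0,.002],by,0),.08)
s=get_state();print(s["t"],s["tcp_pos"],s["wrist_force"])
grasp()
s=get_state();print(s["t"],s["finger_gap"],s["grasp_force"],s["wrist_force"])
servo_line(tcp(c+[0,0,.12],by,0),.1)
s=get_state();print(s["t"],s["finger_gap"],s["grasp_force"],s["wrist_force"])
rp(-.11,0,.235)
s=get_state();print(s["t"],s["tcp_pos"],tcp(rackpt(-.11,0,.235),RY,0),s["wrist_force"])
a=snapshot("top")[:,:,::-1];b=snapshot("scene")[:,:,::-1]
f=lambda im:cv2.resize(np.ascontiguousarray(im),None,fx=3,fy=3,interpolation=cv2.INTER_CUBIC)
cv2.imwrite("pics/g.png",np.hstack([f(a[120:260,175:305]),f(b[130:270,160:290])]))
E
```

```text
3.525 [ 0.418 -0.138  0.033] [0.364 0.036 0.463]
3.95 0.04949120872464484 62.30437159538269 [-1.767  1.384  5.647]
5.2833 0.049226713731879576 62.04121470451355 [ 0.413  0.194 -2.27 ]
6.1083 [ 0.449 -0.098  0.236] [ 0.45  -0.098  0.237] [ 0.126 -0.57  -1.048]
```

View pics/g.png

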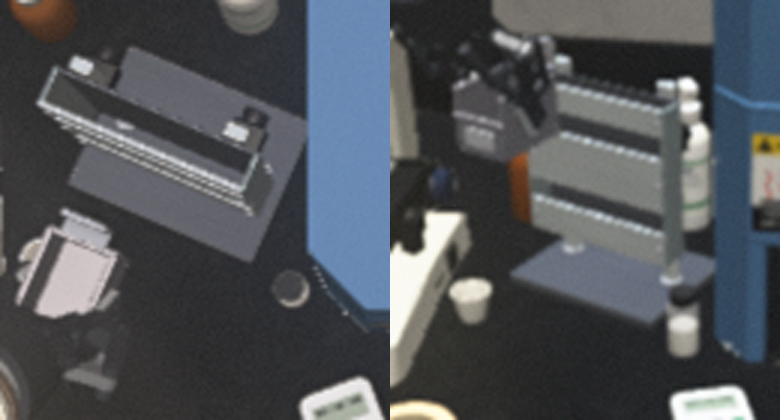

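Run:
```python
from h import *
np.set_printoptions(precision=1,suppress=True)
s=get_state();ctr=s["tcp_pos"]-R.from_euler('z',RY).apply(OFF)
P=[ctr+R.from_euler('z',RY).apply(v) for v in([.048,.016,.05],[.048,-.016,.05],[.035,.025,.026],[-.035,-.025,.026])]
P+=[rackpt(0,.08,.207),rackpt(0,-.08,.207),rackpt(0,0,.207)]
print((proj("top",P)-[175,120]+.5)*3-.5); print((proj("scene",P)-[160,130]+.5)*3-.5+[390,0])
print(R.from_euler('z',-RY).apply(ctr-RO))
```

```text
[[ 60.8 204.9]
 [105.4 223.7]
 [ 48.2 221.8]
 [ 74.  347.1]
 [ 36.9 102.7]
 [243.  189. ]
 [139.5 145.7]]
[[526.   30.3]
 [556.2  37. ]
 [510.   59.9]
 [501.5  98.8]
 [521.6  77.4]
 [664.6 112.4]
 [590.8  94.4]]
[-0.1  0.   0.2]
```

```bash
cat >> h.py <<'E'
def meas():
    hold(.05); fs=[]
    for _ in range(5): fs.append(F()); hold(.02)
    return np.mean(fs,0)
def feel(p,d,step,n,thr):   # step bin pose [x,y,z] along unit d (rack axes) until force against d exceeds thr
    p=np.array(p,float); d=np.array(d,float); w=R.from_euler('z',RY).apply(d); f0=meas(); 
    for i in range(n):
        rp(*(p+d*step*(i+1)),speed=.02); hold(.04); f=-(F()-f0)@w
        if f>thr: return p+d*step*(i+1),f,get_state()
    return None,f,get_state()
E
python3 - <<'E'
from h import *
np.set_printoptions(precision=4,suppress=True)
rp(-.042,0,.235); rp(-.042,0,.196,speed=.08)
f0=meas();print(get_state()["t"],f0)
r=feel([-.042,0,.196],[0,0,-1],.001,30,2.)
print(r[0],r[1],r[2]["t"],R.from_euler('z',-RY).apply(r[2]["tcp_pos"]-RO)-OFF,F()-f0)
if r[0] is not None:
    z=r[0][2]; rp(-.042,0,z+.003,speed=.03)
    q=feel([-.042,0,z+.003],[1,0,0],.001,14,2.)
    print(q[0],q[1],q[2]["t"],R.from_euler('z',-RY).apply(q[2]["tcp_pos"]-RO)-OFF)
    rp(-.042,0,z+.003,speed=.05)
E
```

```text
7.575 [ 0.1131 -0.0181 -1.067 ]
[-0.042  0.     0.185] 2.9906282111984326 10.9167 [-0.0414 -0.      0.1857] [-0.6556 -0.0846  2.5776]
[-0.035  0.     0.188] 5.765178315706936 13.3417 [-0.0355  0.0001  0.1876]
```

Run:
```python
from h import *
np.set_printoptions(precision=4,suppress=True)
G=.1615; DX=-.0006
rp(-.042,0,.21,speed=.06); rp(-.11,0,.20,speed=.08)
rp(-.10,0,.185,np.radians(18),speed=.04); rp(-.088,0,G,np.radians(36),speed=.04)
p=np.load("path.npy"); f0=meas(); mx=0; print(get_state()["t"],f0)
for i,(t,x,z,c) in enumerate(p):
    if i%2 and i<len(p)-3: continue
    if x<-60 and i%4: continue
    rp(DX+x/1e3,0,G+z/1e3,np.radians(t),speed=.03)
    f=np.linalg.norm(F()-f0); mx=max(mx,f)
    if f>6: print("force",i,t,x,z,F()-f0); break
print(i,mx,get_state()["t"],F()-f0)
b=snapshot("scene")[:,:,::-1]; a=snapshot("top")[:,:,::-1]
f=lambda im:cv2.resize(np.ascontiguousarray(im),None,fx=3,fy=3,interpolation=cv2.INTER_CUBIC)
cv2.imwrite("pics/i.png",np.hstack([f(a[120:260,175:305]),f(b[130:270,160:290])]))
```

```text
16.675 [-0.3051  0.135  -1.5154]
force 24 38.0 -56.0 11.0 [ 6.1646 -0.73   -3.3116]
24 7.035728838137104 19.1167 [ 6.1646 -0.73   -3.3116]
```

View pics/i.png

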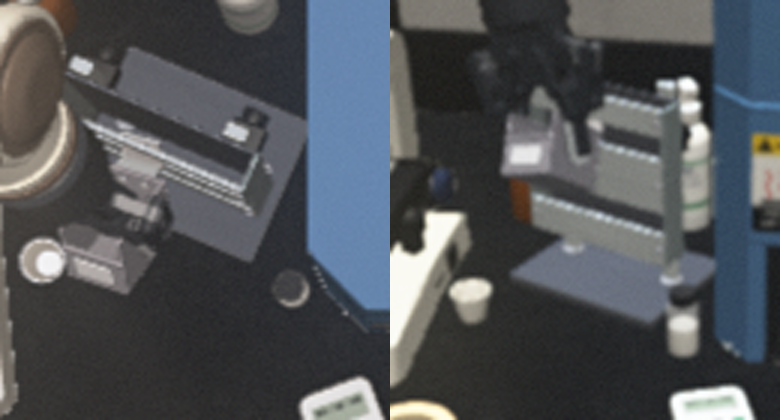

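The tongue is partly in the groove. In the top crop the lip is behind the top slat, around (140,150), and the bin is tipped at about (115,260) with the bystanders untouched. The lip's inner face is rubbing on the top slat's lower edge, so I'll probe the free play across the groove and centre the bin.

Run:
```python
from h import *
np.set_printoptions(precision=2,suppress=True)
f0=np.array([-.305,.135,-1.515]); W=R.from_euler('z',-RY)
print("static",W.apply(meas()-f0),get_state()["finger_gap"])
th=np.radians(38); d=np.array([np.cos(th),-np.sin(th)]); p=np.array([-.0566,.1725])
for k in range(1,15):
    q=p+d*.0005*k; rp(q[0],0,q[1],th,speed=.02); hold(.05); f=W.apply(F()-f0); print(k*.5,f)
    if np.hypot(f[0],f[2])>4 and f[0]<0: break
print(get_state()["t"])
```

```text
static [ 5.58  0.6  -1.35] 0.049228203413659855
0.5 [2.58 0.82 0.67]
1.0 [-0.14  0.17  0.42]
1.5 [0.04 0.07 0.64]
2.0 [ 0.26  0.2  -0.25]
2.5 [0.84 0.51 0.01]
3.0 [ 0.08 -0.35  1.01]
3.5 [-0.34 -0.64  1.12]
4.0 [-0.36  0.49  0.02]
4.5 [0.56 0.56 0.27]
5.0 [-0.11 -0.01  0.86]
5.5 [-3.57 -0.5   3.15]
22.65
```

```bash
sed -i 's/OFF=np.array(\[-.005,0,.002\])/OFF=np.array([-.005,0,.005])/' h.py
python3 - <<'E'
from h import *
np.set_printoptions(precision=2,suppress=True)
f0=np.array([-.305,.135,-1.515]); W=R.from_euler('z',-RY)
G=.1585; DX=-.0006; p=np.load("path.npy"); o=np.zeros(2); log=[]
for i in range(24,len(p)):
    t,x,z,c=p[i]
    if i%2 and i<50: continue
    th=np.radians(t); e=.001*t/38*np.array([np.cos(th),-np.sin(th)])
    for k in range(4):
        rp(DX+x/1e3+e[0]+o[0],0,G+z/1e3+e[1]+o[1],th,speed=.025); hold(.04)
        f=W.apply(F()-f0)[[0,2]]
        if np.hypot(*f)<2.5: break
        o+=.00015*f
    log.append((i,t,*f,*(o*1e3)))
    if np.hypot(*f)>8 or np.abs(o).max()>.004: break
print(np.array(log)[[*range(0,len(log),3),-1]],get_state()["t"],get_state()["finger_gap"])
b=snapshot("scene")[:,:,::-1]; a=snapshot("top")[:,:,::-1]
f=lambda im:cv2.resize(np.ascontiguousarray(im),None,fx=3,fy=3,interpolation=cv2.INTER_CUBIC)
cv2.imwrite("pics/j.png",np.hstack([f(a[120:260,175:305]),f(b[130:270,160:290])]))
E
```

```text
[[24.   38.    1.17  0.49  0.    0.  ]
 [30.   28.    0.63 -0.14  0.    0.  ]
 [36.   20.    0.17 -0.24  0.    0.  ]
 [42.   14.    0.74  0.03  0.    0.  ]
 [48.   10.    0.42  1.41  0.    0.  ]
 [52.    6.    0.06 -0.53  0.    0.  ]
 [55.    2.    0.2   0.75  0.    0.  ]
 [58.    0.   -0.41 -0.16  0.    0.  ]
 [59.    0.   -1.4   0.25  0.    0.  ]] 29.4 0.04936450285827996
```

View pics/j.png

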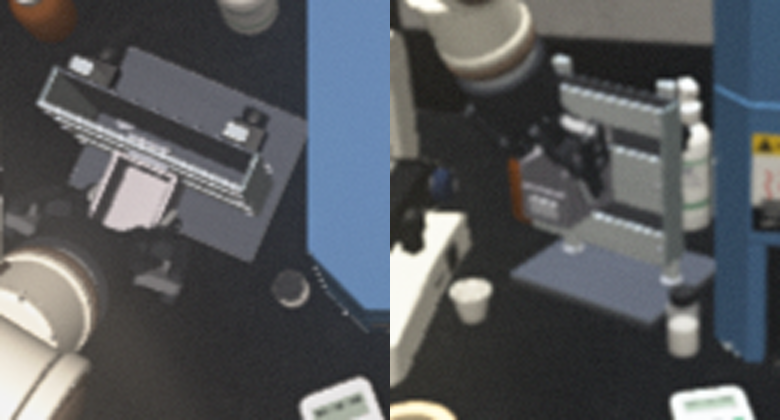

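The bin is level, with its tongue hooked behind the top slat: the back face is at the slats, bin at top-crop (135,190), and contact forces are near zero. Next I lower it to contact, push it flush, release and back off.

Run:
```python
from h import *
np.set_printoptions(precision=4,suppress=True)
r=feel([-.0386,0,.1355],[0,0,-1],.0004,10,2.); print(r[0],r[1],r[2]["t"])
z=r[0][2]
q=feel([-.0386,0,z],[1,0,0],.0004,12,2.5); print(q[0],q[1],q[2]["t"],F())
release(); hold(.3); s=get_state(); print(s["t"],s["finger_gap"],s["wrist_force"])
zax=R.from_quat(np.roll(s["orientation"],-1)).apply([0,0,1])
servo_line(s["tcp_pos"]-zax*.13,.1); print(get_state()["t"],F())
b=snapshot("scene")[:,:,::-1]; a=snapshot("top")[:,:,::-1]
f=lambda im:cv2.resize(np.ascontiguousarray(im),None,fx=3,fy=3,interpolation=cv2.INTER_CUBIC)
cv2.imwrite("pics/k.png",np.hstack([f(a[120:260,175:305]),f(b[130:270,160:290])]))
```

```text
[-0.0386  0.      0.1343] 2.4564389367738824 30.5083
[-0.0374  0.      0.1343] 2.513208326676185 31.5167 [-2.5747  1.5528  5.664 ]
32.2667 0.08541556008431729 [-0.5351 -0.1253  0.3333]
33.7167 [-0.3108  0.5177 -0.1047]
```

View pics/k.png

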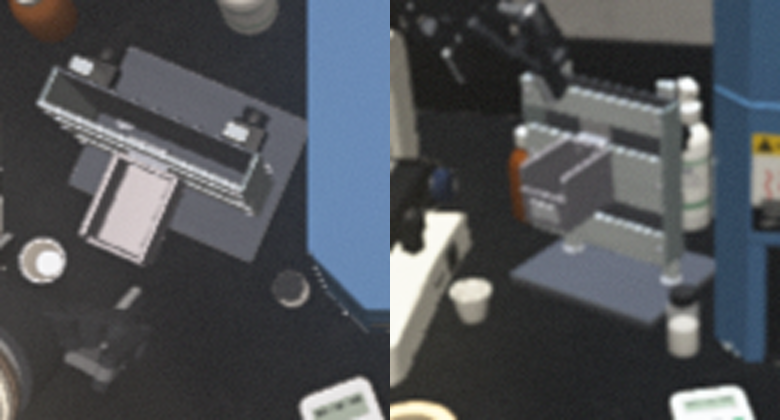

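The bin hangs level by eye in the top groove: the front is at scene-crop (545,200) and the tongue is at the slat. The gripper is clear and the bystanders haven't moved. I'll do a quick numeric check of level and square against the predicted corners.

Run:
```python
from h import *
np.set_printoptions(precision=1,suppress=True)
c=np.array([-.0365,0,.1343]); V=[[-.035,.025,.004],[-.035,-.025,.004],[-.035,.025,-.028],[-.035,-.025,-.028],[.035,-.025,-.028],[.035,-.025,.026],[.035,.025,.026]]
P=[rackpt(*(c+v)) for v in V]
A=(proj("top",P)-[175,120]+.5)*3-.5; B=(proj("scene",P)-[160,130]+.5)*3-.5
im=cv2.imread("pics/k.png")
for X,dx in((A,0),(B,390)):
    for u in X: cv2.circle(im,(int(u[0]*4+dx*4),int(u[1]*4)),8,(0,0,255),-1,shift=2)
cv2.imwrite("pics/chk.png",cv2.resize(np.hstack([im[120:290,60:210],im[110:260,500:650].copy() if 0 else cv2.resize(im[110:260,500:650],(150,170))]),None,fx=2.6,fy=2.6))
```

```text
(no output)
```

View pics/chk.png

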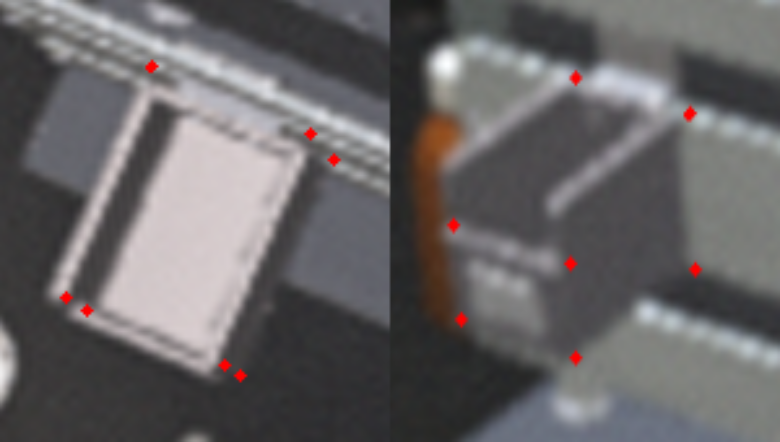

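The check shows corners within 1 to 3 px of the prediction in both views, much the same offset as before hanging, and no visible tilt or twist. The touch values also match a seated bin: x -36.8 against -36.5 mm, and z 134.3 against 134.5 mm. I'm handing in.

```bash
python3 -c "
from workcell import *
print(get_state()['t'],close_job())"
```

```text
the job is handed in; nothing more can be done
33.8167 None
```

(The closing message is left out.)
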